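# Straight-grain a brass clock plate

## Task

Straight-grain the brass clock plate on the sprung bed: take the block with the green sole by its wooden handle, set it square on the plate next to the blue end bar, press until the bed sinks about half-way, and draw it along the plate in one unbroken stroke to the red end bar, neither lifting or easing off on the way nor pushing the bed down to its bottom. Let go and leave it standing flat on the plate next to the red bar. Leave the block with the orange sole where it is.

Things in the scene. Friction and masses are not known exactly. Their poses are not given: they have to be found in the camera images.
- fine_block_center (a point): Centre of the loose graining block with the GREEN sole, half-way up (29 mm above its underside). Sole 64 mm (own x) by 70 mm (own y) by 18 mm high; on it stands an upright pale wooden handle 56 mm long (x), 24 mm wide (y), from 18 to 58 mm above the underside: grip it across its 24 mm width (along y), about 42 mm above the underside. z is up; it is the same either way round. About 0.18 kg.
- coarse_block_center (a point): Centre of the other block, equal in shape and size but with an ORANGE sole; it must stay where it is.
- plate_start (a point): Point on the top face of the brass plate, on its centre line, 85 mm from its middle towards the BLUE end bar: the green block is set down here, its x axis along the plate. x points along the plate from the blue to the red bar, y across it, z up; it sinks with the plate.
- plate_mid (a point): Middle of the top face of the brass plate, 64 mm above the table when not pressed; axes as plate_start. The plate is 268 mm long and 96 mm wide. The end bars stand on the fixed bed with their inner faces 139 mm either side of the middle and their tops 8 mm above the unpressed plate; the grey bed below is 320 by 125 mm.
- plate_finish (a point): As plate_start, but 85 mm from the middle towards the RED end bar: the stroke ends here.
- platen (a joint): How far the plate has sunk on its springs, in m: 0 free, 0.016 at the bottom. It slides straight down without tilting, wherever it is pressed; it begins to sink at 2.5 N and then needs 0.6 N for each mm (half-way, 8 mm, takes about 7 N). The block's own weight does not sink it.
Mind the look-alikes: they are no part of the job. There is more than one size of the part that bears fine_block_center; the job needs the largest.

How it is judged:
By the outcome, as a careful person would: the job done as asked, in the order asked, and still so for the second after the job is handed in, with the robot touching nothing.
It also fails if it takes over 51 s, if anything falls off the work surface, if the arm or the gripper's body presses on something with over 40 N, if the wrist force passes 120 N, or if a joint passes its speed limit or range.

## Robot

A 6-joint arm with a two-finger parallel gripper is mounted at the origin on the work surface. World frame = base frame: x ahead of the robot, y to its left, z up, the work surface at z = 0. Lengths are in m, angles in rad, forces in N, time in s.
With the tool pointing down it reaches from about 0.3 to 1 m from the base axis. Payload 5.1 kg.
Tool frame: the origin (TCP) lies on the centre line of the jaws, within the pads' length; the fingertips stand 14 mm ahead of it and the grasp point (between the pads) lies 5 mm behind it (r.finger_overhang is the z of the fingertips in the tool frame, in m); z points along the fingers, y is the line along which they close (so a half turn about z gives the same grasp; the last joint's range is limited). The gripper opens to 95 mm and grips with 3 to 60 N. Pads are 20 mm wide; open, the fingers measure 119 mm over their backs; the gripper's body (75 mm by 180 mm) begins 59 mm behind the grasp point.
Start: joints at [-1.248, 0.124, 1.65, -0, 1.367, -0.083], TCP at [0.257, -0.597, 0.229] pointing down, gripper open.
Joint ranges: [-2.61, 2.61], [-1.02, 2.33], [0.03, 2.71], [-1.35, 4.49], [0.32, 2.68], [-2.91, 2.91]. Speed limits (rad/s): [2.57, 2.57, 3.14, 3.14, 3.14, 3.14].

## Interface

Orientations are given as a unit quaternion [w, x, y, z].
In Python, from plant import sensors, eyes, workorder, r gives the robot as it stands.
- The arm moves only by the tool servo_tool, never from a script. Its argument "deltas" is text: rows parted by semicolons, each of 6 numbers parted by spaces: the shift along the world's x, y, z in cm, then the turn, a rotation vector about the world's x, y, z in degrees. In form: tx ty tz rx ry rz; .... A call has 1 to 10 rows; each row shifts and turns the commanded pose from where the row before left it; what a row does not reach is not made up. A row lasts 1/12 s, in which the tool goes at most 41.7 mm and 7.16 degrees, less where a joint would pass 70% of its speed; a pose out of reach is approached as far as the arm can. A call is refused whole if a number of a shift passes 4.17 or a number of a turn 7.16, either way. A call with a gripper value outside its range is refused whole. "claw" is the opening, from 0 (shut) to 1 (fully open), set as the call begins (left out, the last holds). The fingers move at their own pace and stop on an object; "grip_force" is the grip in N (left out, the last holds). Time passes only in rows, so rows that do not move let the fingers close. It gives the time, the measured TCP pose, the force, the opening and the grip force at its end, in the units of the state.
- sensors.get_obs(): the state, without advancing time (a new reading comes with each control period).
- eyes.camera(name): name is "scene" or "top" or "wrist"; returns a dict with "image" (400x640x3 uint8, red, green, blue), "fov_y" (degrees; the focal length in pixels is half the picture's height over the tangent of half this angle, whatever the lens; pixels are square), "cx", "cy" (the principal point, pixels), "camera_from_world" (4x4, takes a point from world to camera coordinates). Camera axes: x right, y up, looking along -z (the intrinsics and any distortion apply to the point x, -y, -z); pixel columns grow to the right and rows downward; lengths in m; the calibration is good to about 2 mm. A picture is of the moment at which its call begins. There is no depth.
- workorder.close_job(): hands the job in; it is judged then, once.
The state is a dict: "t": time; "joint_pos": joint angles; "joint_vel": joint speeds; "joint_torque": joint torques, N m; "position": TCP position; "ee_rot": TCP orientation; "wrist_force": force on the tool from outside, world axes, zero at the start; "torque": the same for the moment, N m; "opening": opening from 0.0 (shut) to 1.0 (fully open); "grip_force": force on a finger pad.
Only numpy, scipy, OpenCV 4.12 (cv2) and the standard library are available. Lean on these libraries where they do the work, as an engineer would, in place of code of your own. Each camera call takes 0.05 s, during which the arm holds its last target. There are 200 camera calls.

## Working session

There is one attempt and no reset: what is moved stays moved. The work goes in short steps, Python scripts to look and compute and a tool call to move; the robot and the scene stay as the last step left them, time stands still between calls to the robot, and variables do not carry over. Pictures are saved under pics/ and viewed, at most 10 in all, crops included, and the job is handed in when it is done.

Besides the shell and the picture viewer there is one more tool, called after "Emit:" as name(argument=value, ...), one argument or row to a line, values as JSON. servo_tool: Moves the arm, as the interface text tells. Its arguments: {"type":"object","properties":{"deltas":{"type":"string"},"claw":{"type":"number"},"grip_force":{"type":"number"}},"required":["deltas"]}

```bash
mkdir -p pics; ls
cat > h.py <<'E'
import numpy as np,cv2
from plant import sensors,eyes,workorder,r
def ray(c,u,v):
    f=200/np.tan(np.radians(c["fov_y"])/2); T=np.array(c["camera_from_world"]); R=T[:3,:3]
    d=R.T@np.array([(u-c["cx"])/f,-(v-c["cy"])/f,-1]); return -R.T@T[:3,3],d
def onz(c,u,v,z):
    o,d=ray(c,u,v); return o+d*(z-o[2])/d[2]
def proj(c,p):
    f=200/np.tan(np.radians(c["fov_y"])/2); T=np.array(c["camera_from_world"]); q=T[:3,:3]@p+T[:3,3]
    return c["cx"]+f*q[0]/-q[2],c["cy"]-f*q[1]/-q[2]
E
python3 - <<'E'
from h import *
import pickle
for n in("top","scene"):
    c=eyes.camera(n); cv2.imwrite(f"pics/{n}0.png",c["image"][:,:,::-1]); pickle.dump(c,open(n+".pkl","wb"))
    print(n,[k for k in c if k!="image"],c["fov_y"],c["cx"],c["cy"],{k:v for k,v in c.items() if k not in("image","camera_from_world")}); print(np.round(c["camera_from_world"],3))
print(sensors.get_obs(), r.finger_overhang)
E
```

```text
pics
top ['fov_y', 'cx', 'cy', 'camera_from_world'] 52.05256923497317 313.9625911606387 201.74705483546617 {'fov_y': 52.05256923497317, 'cx': 313.9625911606387, 'cy': 201.74705483546617}
[[-0.001 -1.     0.005 -0.032]
 [ 0.986 -0.     0.169 -0.519]
 [-0.169  0.005  0.986 -0.703]
 [ 0.     0.     0.     1.   ]]
scene ['fov_y', 'cx', 'cy', 'camera_from_world'] 57.388546612193544 325.38062410099786 205.46991655650345 {'fov_y': 57.388546612193544, 'cx': 325.38062410099786, 'cy': 205.46991655650345}
[[-0.514  0.858 -0.014  0.303]
 [-0.503 -0.288  0.815  0.183]
 [ 0.695  0.425  0.58  -1.067]
 [ 0.     0.     0.     1.   ]]
{'t': 0.1, 'joint_pos': array([-1.24760025e+00,  1.24475707e-01,  1.65149687e+00, -3.19095527e-05,
        1.36751475e+00, -8.26044520e-02]), 'joint_vel': array([-1.02007711e-03, -1.32658422e-03, -2.95949525e-03,  1.27233827e-03,
       -6.58048559e-06, -3.49194789e-04]), 'joint_torque': array([ 6.85528630e-04, -4.18880582e+01, -3.61095858e+01,  7.77279376e-02,
        4.61349695e-02, -6.45610839e-05]), 'position': array([ 0.25637996, -0.59671082,  0.22751075]), 'ee_rot': array([-9.38614291e-04,  9.79485171e-01,  2.01514023e-01, -1.29196117e-04]), 'wrist_force': array([ 0.09864495, -0.24913548, -0.62066193]), 'torque': array([ 0.01661548, -0.04994907,  0.00976597]), 'grip_force': 0.0, 'opening': 1.0020463515488909} 0.014
```

View pics/top0.png

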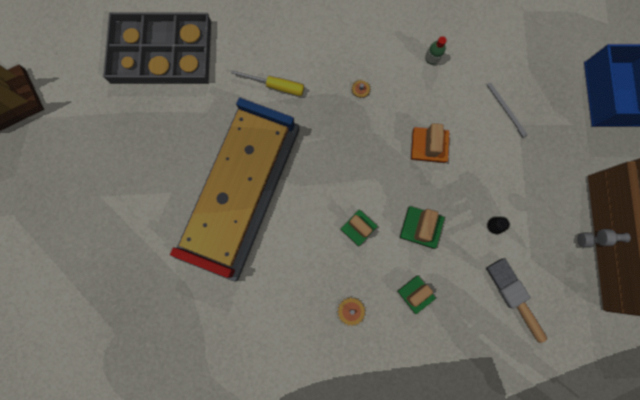

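View pics/scene0.png

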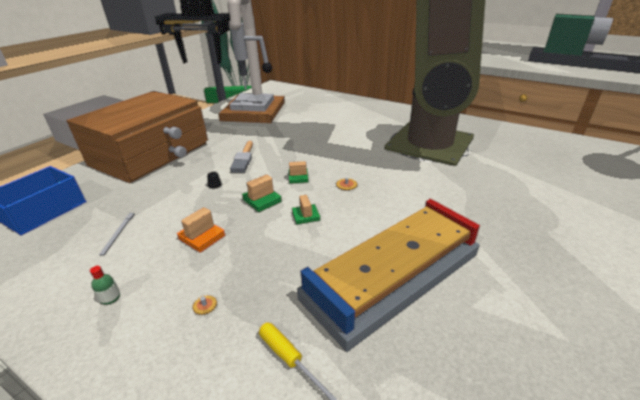

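Top view: green-soled blocks are at (359,227), (423,227) and (417,294). The one at (423,227) looks largest and matches the orange block (430,145) in size. The plate has its blue bar at (266,112) and red bar at (202,262). I'll confirm with measured sizes and an enlarged crop.

```bash
cat > m.py <<'E'
from h import *
import pickle
c=pickle.load(open("top.pkl","rb")); im=c["image"]; hsv=cv2.cvtColor(im,cv2.COLOR_RGB2HSV)
def blobs(lo,hi,z,name,amin=60):
    m=cv2.inRange(hsv,lo,hi); 
    for k in cv2.findContours(m,cv2.RETR_EXTERNAL,cv2.CHAIN_APPROX_NONE)[0]:
        if cv2.contourArea(k)<amin: continue
        k=cv2.convexHull(k)
        w=np.array([onz(c,*p,z)[:2] for p in k[:,0].astype(float)])*1000
        (a,b),(s,t),ang=cv2.minAreaRect(w.astype(np.float32))
        px=k[:,0].mean(0)
        print(name,"px",np.round(px),"world mm",round(a,1),round(b,1),"size",round(s,1),round(t,1),"ang",round(ang,1))
blobs((50,100,30),(85,255,255),.018,"green")
blobs((5,200,100),(14,255,255),.018,"orange")
blobs((18,100,100),(28,230,255),.064,"plate",2000)
blobs((8,50,120),(20,150,255),.058,"wood")
blobs((105,150,40),(120,255,255),.072,"blue")
blobs((0,200,80),(4,255,255),.072,"red"); blobs((176,200,80),(180,255,255),.072,"red")
cv2.imwrite("pics/crop1.png",cv2.resize(im[180:330,320:470,::-1],(600,600),interpolation=2))
cv2.imwrite("pics/crop2.png",cv2.resize(im[85:285,150:320,::-1],(510,600),interpolation=2))
E
python3 m.py
```

```text
green px [419. 295.] world mm 352.2 -219.2 size 51.3 47.0 ang 36.7
green px [353. 234.] world mm 463.7 -105.7 size 46.2 19.8 ang 47.1
green px [368. 220.] world mm 489.9 -130.5 size 44.3 11.5 ang 49.5
green px [423. 225.] world mm 475.6 -235.1 size 68.8 61.9 ang 71.8
orange px [427. 145.] world mm 636.4 -257.2 size 66.6 59.5 ang 84.1
plate px [237. 186.] world mm 546.4 111.0 size 96.1 268.0 ang 69.0
wood px [532. 321.] world mm 307.2 -406.5 size 70.7 9.7 ang 28.0
wood px [351. 312.] world mm 326.2 -96.0 size 30.5 30.6 ang 21.1
wood px [421. 296.] world mm 352.7 -217.0 size 13.8 36.9 ang 36.9
wood px [359. 225.] world mm 474.2 -114.6 size 36.2 12.7 ang 44.3
wood px [428. 225.] world mm 475.9 -235.2 size 18.5 50.5 ang 71.9
wood px [437. 136.] world mm 638.5 -259.5 size 20.6 53.2 ang 84.4
blue px [261. 110.] world mm 679.8 57.0 size 106.3 16.0 ang 68.8
blue px [601.  84.] world mm 735.1 -592.5 size 107.4 158.8 ang 89.8
red px [195. 259.] world mm 410.0 161.3 size 104.9 12.8 ang 69.0
```

View pics/crop1.png

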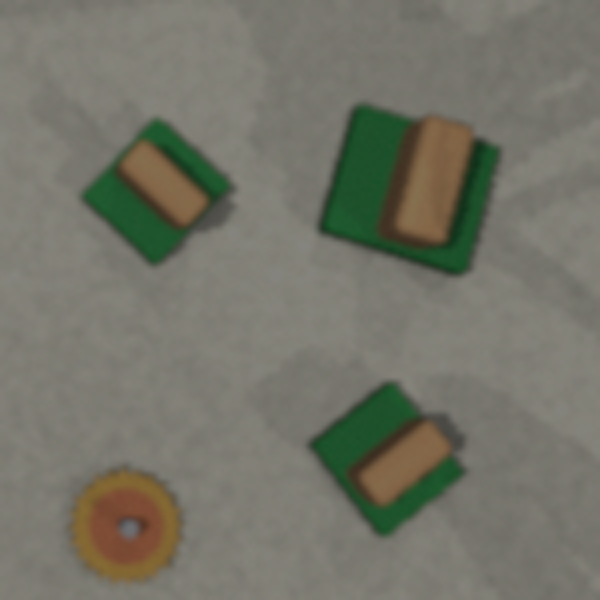

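View pics/crop2.png

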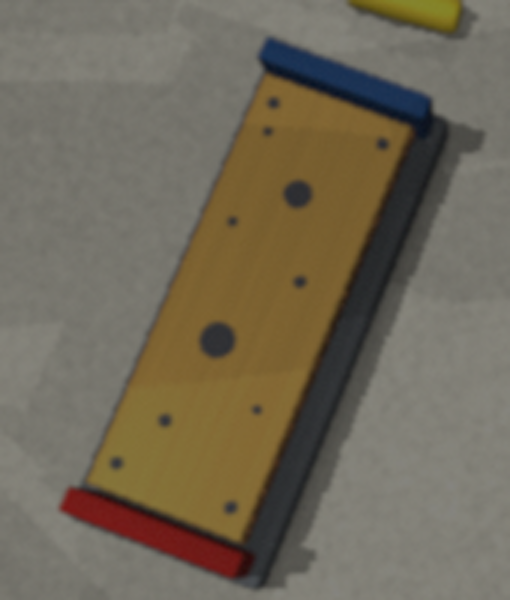

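The crop confirms it: the big green block at top-view (423,227) measures 69×62 mm, while the other two are about 48 mm. It sits at (475.5, −235) mm with its x axis at −18.1°. The plate crop gives plate middle (546.4, 111.0) mm and blue→red direction 159°.

Emit:
servo_tool(
  deltas="1 1.6 0 0 0 -2; 2 3.3 0 0 0 -4; 2.2 3.6 0 0 0 -4.5; 2.2 3.6 0 0 0 -4.5; 2.2 3.6 0 0 0 -4.5; 2.2 3.6 0 0 0 -4.5; 2.2 3.6 0 0 0 -4.5; 2.2 3.6 0 0 0 -4.5; 2.2 3.6 0 0 0 -4.5; 2 3.3 0 0 0 -3.8",
  claw=0.8,
  grip_force=25,
)

```text
t: 0.93
position: [0.4592, -0.2641, 0.2283]
ee_rot: [-0.0, 0.987, -0.159, -0.0]
wrist_force: [0.4, 0.3, 0.2]
opening: 0.797
grip_force: 0.0
```

Emit:
servo_tool(
  deltas="1 1.7 -1 0 0 0; 0.5 0.8 -1.5 0 0 0; 0 0 -1.5 0 0 0; 0 0 -1 0 0 0; 0 0 -0.5 0 0 0; 0 0 0 0 0 0; 0 0 0 0 0 0",
)

```text
t: 1.52
position: [0.4734, -0.2418, 0.1737]
ee_rot: [-0.0, 0.988, -0.157, -0.0]
wrist_force: [0.5, -0.4, -0.1]
opening: 0.801
grip_force: 0.0
```

Run:
```python
from h import *
import pickle
c=eyes.camera("wrist"); pickle.dump(c,open("wrist.pkl","wb")); cv2.imwrite("pics/w0.png",c["image"][:,:,::-1])
o=sensors.get_obs(); print(o["t"],o["position"],o["ee_rot"],o["wrist_force"])
for p in ([.4755,-.235,.058],[.4755,-.235,.018]): print(proj(c,np.array(p)))
a=np.radians(-18.1);R=np.array([[np.cos(a),-np.sin(a)],[np.sin(a),np.cos(a)]])
for s in ((-28,-12),(28,-12),(28,12),(-28,12)): print(np.round(proj(c,np.r_[R@np.array(s)/1000+[.4755,-.235],.058]),1))
```

```text
1.5667 [ 0.47378039 -0.24202693  0.17435351] [ 2.00991961e-04  9.87549119e-01 -1.57310195e-01  4.48000439e-04] [0.10019151 0.30030177 0.55152637]
(np.float64(310.16586478806914), np.float64(196.73181125533773))
(np.float64(311.0616379512922), np.float64(187.04384009240192))
[322.  222.7]
[322.2 169.3]
[297.7 169.3]
[298.8 222.7]
```

View pics/w0.png

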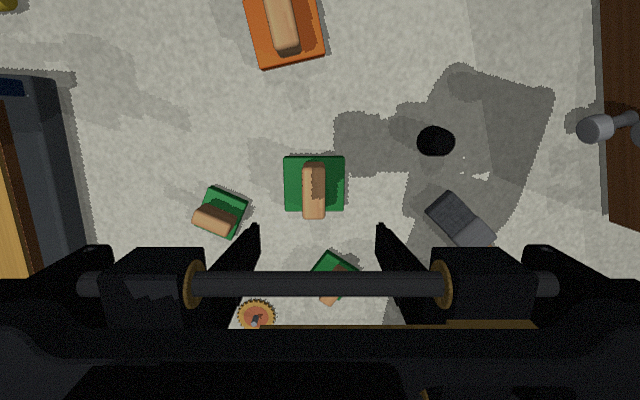

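The wrist view shows the handle at about (314,192), against a prediction of (310,196), so the calibrations disagree by a few mm. I'll cross-check with silhouettes in all the cameras.

```bash
cat > fit.py <<'E'
from h import *
import pickle
def box(cx,cy,ang,lx,ly,z0,z1):
    a=np.radians(ang);R=np.array([[np.cos(a),-np.sin(a)],[np.sin(a),np.cos(a)]])
    return [np.r_[R@[sx*lx/2,sy*ly/2]+[cx,cy],z] for sx in(-1,1) for sy in(-1,1) for z in(z0,z1)]
def render(c,boxes):
    m=np.zeros((1600,2560),np.uint8)
    for b in boxes:
        h=cv2.convexHull(np.array([proj(c,p) for p in b],np.float32)); cv2.fillConvexPoly(m,np.int32(h*4+2),255)
    return cv2.resize(m,(640,400),interpolation=cv2.INTER_AREA)
def cen(m):
    M=cv2.moments(m,True); return np.array([M["m10"],M["m01"]])/M["m00"],M["m00"]
def compare(n,boxes,ranges,ref,z):
    c=pickle.load(open(n+".pkl","rb")); hsv=cv2.cvtColor(c["image"],cv2.COLOR_RGB2HSV)
    rm=(render(c,boxes)>127).astype(np.uint8); roi=cv2.dilate(rm,np.ones((15,15)))
    m=sum(cv2.inRange(hsv,*q) for q in ranges)&(roi*255); m=cv2.morphologyEx(m,cv2.MORPH_CLOSE,np.ones((5,5)))
    (p,A),(q,B)=cen(rm),cen((m>0).astype(np.uint8)); d=q-p
    u=np.array(proj(c,np.array([*ref,z]))); w=onz(c,*(u+d),z)-onz(c,*u,z)
    print(n,"px shift",d.round(1),"areas",A,B,"world shift mm",(w[:2]*1000).round(1))
G=[((45,80,15),(90,255,255)),((5,45,50),(22,190,255))]
b=(.4755,-.235,-18.1)
for n in("top","scene","wrist"): compare(n,[box(*b,.064,.070,0,.018),box(*b,.056,.024,.018,.058)],G,b[:2],.03)
P=[((16,90,50),(30,255,255))]; p=(.5464,.111,159)
for n in("top","scene"): compare(n,[box(*p,.268,.096,.064,.064)],P,p[:2],.064)
E
python3 fit.py
```

```text
top px shift [ 1.1 -0.6] areas 1444.0 1282.0 world shift mm [ 1.1 -2. ]
scene px shift [-1.5 -0.4] areas 1051.0 917.0 world shift mm [ 0.5 -3.9]
wrist px shift [ 2.6 -2.1] areas 3726.0 3517.0 world shift mm [ 1.4 -3.5]
top px shift [0.5 0.3] areas 7957.0 8096.0 world shift mm [-0.5 -1. ]
scene px shift [0.2 1. ] areas 6663.0 6814.0 world shift mm [2.  1.2]
```

Emit:
servo_tool(
  deltas="0.1 0.2 -2 0 0 0; 0.1 0.2 -3 0 0 0; 0.1 0 -3 0 0 0; 0 0 -2 0 0 0; 0 0 -1.5 0 0 0; 0 0 -1.1 0 0 0; 0 0 -0.6 0 0 0; 0 0 0 0 0 0; 0 0 0 0 0 0; 0 0 0 0 0 0",
)

```text
t: 2.4
position: [0.4777, -0.2381, 0.0432]
ee_rot: [0.001, 0.988, -0.157, 0.001]
wrist_force: [0.1, -0.8, 0.1]
opening: 0.804
grip_force: 0.0
```

Emit:
servo_tool(
  deltas="0 0 -0.3 0 0 0; 0 0 -0.2 0 0 0; 0 0 0 0 0 0; 0 0 0 0 0 0",
)

```text
t: 2.73
position: [0.4767, -0.2373, 0.0367]
ee_rot: [-0.0, 0.988, -0.157, 0.0]
wrist_force: [0.7, 0.0, -0.6]
opening: 0.795
grip_force: 0.0
```

Emit:
servo_tool(
  deltas="0 0 0 0 0 0; 0 0 0 0 0 0; 0 0 0 0 0 0; 0 0 0 0 0 0; 0 0 0 0 0 0; 0 0 0 0 0 0; 0 0 0 0 0 0; 0 0 0 0 0 0; 0 0 0 0 0 0; 0 0 0 0 0 0",
  claw=0,
  grip_force=40,
)

```text
t: 3.57
position: [0.4766, -0.2374, 0.0366]
ee_rot: [0.0, 0.988, -0.157, -0.0]
wrist_force: [-0.3, -0.8, -0.1]
opening: 0.249
grip_force: 40.0
```

Emit:
servo_tool(
  deltas="0 0 0.7 0 0 0; 0 0 1.5 0 0 0; 0 0 2.2 0 0 0; 0 0 2.5 0 0 0; 0 0 2.4 0 0 0; 0 0 2 0 0 0; 0 0 1.3 0 0 0; 0 0 0.7 0 0 0; 0 0 0 0 0 0; 0 0 0 0 0 0",
)

```text
t: 4.4
position: [0.4762, -0.2371, 0.1688]
ee_rot: [-0.0, 0.988, -0.157, -0.001]
wrist_force: [-1.1, 0.4, -2.6]
opening: 0.249
grip_force: 40.0
```

Emit:
servo_tool(
  deltas="0.5 1 0 0 0 0; 1 2 0 0 0 -0.3; 1.2 2.5 0 0 0 -0.4; 1.2 2.6 0 0 0 -0.4; 1.2 2.6 0 0 0 -0.4; 1.2 2.6 0 0 0 -0.4; 1.2 2.6 0 0 0 -0.4; 1.2 2.6 0 0 0 -0.4; 1.2 2.6 0 0 0 -0.2; 1.2 2.6 0 0 0 0",
)

```text
t: 5.23
position: [0.587, 0.0021, 0.1675]
ee_rot: [-0.0, 0.983, -0.182, -0.002]
wrist_force: [-0.1, -0.5, -2.3]
opening: 0.25
grip_force: 40.0
```

Emit:
servo_tool(
  deltas="1.2 2.5 0 0 0 0; 1.1 2.2 0 0 0 0; 0.9 1.8 0 0 0 0; 0.5 1.1 0 0 0 0; 0.2 0.5 0 0 0 0; 0 0 0 0 0 0; 0 0 0 0 0 0; 0 0 0 0 0 0; 0 0 0 0 0 0",
)

```text
t: 5.98
position: [0.6263, 0.0797, 0.1696]
ee_rot: [0.0, 0.983, -0.182, -0.0]
wrist_force: [-0.2, -0.4, -2.5]
opening: 0.249
grip_force: 40.0
```

```bash
cat > st.py <<'E'
from h import *
o=sensors.get_obs(); q=o["ee_rot"]; p=o["position"]
from scipy.spatial.transform import Rotation as Ro
M=Ro.from_quat(np.r_[q[1:],q[0]]).as_matrix()
print(o["t"],p.round(4),"yaw",np.degrees(np.arctan2(M[1,0],M[0,0])).round(2),"tilt",(M[:2,2]*57.3).round(2),o["wrist_force"].round(2),o["torque"].round(3),o["grip_force"],o["joint_pos"].round(2))
a=np.radians(159);u=np.array([np.cos(a),np.sin(a)]);d=p[:2]-[.547,.111]; print("along",d@u,"across",d@[-u[1],u[0]])
E
python3 st.py
python3 - <<'E'
from h import *
import pickle
for n in("top","wrist","scene"):
    c=eyes.camera(n); pickle.dump(c,open(n+".pkl","wb")); cv2.imwrite(f"pics/{n}1.png",c["image"][:,:,::-1])
a=cv2.imread("pics/wrist1.png"); cv2.imwrite("pics/w1.png",a)
E
```

```text
5.9833 [0.6263 0.0797 0.1696] yaw -21.02 tilt [-0.02 -0.01] [-0.17 -0.41 -2.47] [0.09  0.053 0.005] 39.999518394470215 [ 0.04  0.13  1.75 -0.    1.27  1.98]
along -0.0852705178458153 across 0.0008331134900902109
```

View pics/w1.png

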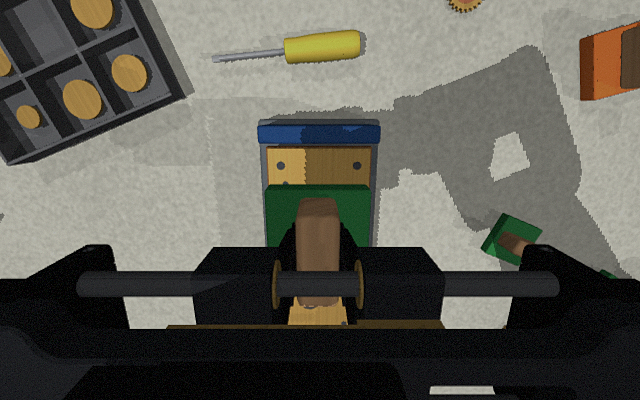

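The block is held square and centred over the plate next to the blue bar (sole at columns 264–371, plate 267–371). I'll lower it now.

Emit:
servo_tool(
  deltas="0 0 -1 0 0 0; 0 0 -1.5 0 0 0; 0 0 -1.5 0 0 0; 0 0 -1.2 0 0 0; 0 0 -0.7 0 0 0; 0 0 -0.4 0 0 0; 0 0 -0.2 0 0 0; 0 0 0 0 0 0; 0 0 0 0 0 0; 0 0 0 0 0 0",
)

```text
t: 6.97
position: [0.6273, 0.0807, 0.1057]
ee_rot: [-0.0, 0.983, -0.182, 0.001]
wrist_force: [-0.6, -0.2, -0.7]
opening: 0.25
grip_force: 40.0
```

Emit:
servo_tool(
  deltas="0 0 -0.1 0 0 0; 0 0 -0.1 0 0 0; 0 0 -0.1 0 0 0; 0 0 -0.1 0 0 0; 0 0 0 0 0 0; 0 0 0 0 0 0; 0 0 0 0 0 0",
)

```text
t: 7.55
position: [0.6267, 0.0807, 0.1007]
ee_rot: [-0.0, 0.983, -0.182, 0.0]
wrist_force: [0.5, -0.4, -1.6]
opening: 0.253
grip_force: 40.0
```

```bash
python3 st.py
```

```text
7.55 [0.6267 0.0807 0.1007] yaw -20.95 tilt [ 0.01 -0.  ] [ 0.51 -0.4  -1.61] [ 0.063  0.041 -0.002] 39.999595284461975 [ 0.04  0.19  1.8  -0.    1.15  1.98]
along -0.08527493164895361 across -0.0002494329778731835
```

Emit:
servo_tool(
  deltas="0 0 -0.1 0 0 0; 0 0 -0.1 0 0 0; 0 0 -0.1 0 0 0; 0 0 -0.1 0 0 0; 0 0 0 0 0 0; 0 0 0 0 0 0; 0 0 0 0 0 0",
)

```text
t: 8.13
position: [0.6267, 0.0807, 0.0969]
ee_rot: [-0.0, 0.983, -0.182, 0.0]
wrist_force: [-2.4, -0.5, 2.3]
opening: 0.252
grip_force: 40.0
```

Emit:
servo_tool(
  deltas="0 0 -0.1 0 0 0; 0 0 -0.1 0 0 0; 0 0 -0.1 0 0 0; 0 0 0 0 0 0; 0 0 0 0 0 0; 0 0 0 0 0 0",
)

```text
t: 8.63
position: [0.6268, 0.0807, 0.0939]
ee_rot: [-0.0, 0.983, -0.182, 0.0]
wrist_force: [-2.8, -0.1, 4.0]
opening: 0.252
grip_force: 40.0
```

```bash
python3 st.py
```

```text
8.6333 [0.6268 0.0807 0.0939] yaw -20.95 tilt [0.02 0.  ] [-2.84 -0.11  3.99] [0.001 0.458 0.014] 40.001118779182434 [ 0.04  0.2   1.8  -0.    1.14  1.98]
along -0.08536606489654235 across -0.00028638146134752956
```

Emit:
servo_tool(
  deltas="0 0 -0.1 0 0 0; 0 0 -0.05 0 0 0; 0 0 0 0 0 0; 0 0 0 0 0 0; -0.1 0.04 0 0 0 0; -0.2 0.08 0 0 0 0; -0.3 0.11 0 0 0 0; -0.4 0.15 0 0 0 0; -0.5 0.19 0 0 0 0; -0.5 0.19 0 0 0 0",
)

```text
t: 9.47
position: [0.6069, 0.0884, 0.0927]
ee_rot: [-0.0, 0.983, -0.182, 0.001]
wrist_force: [2.4, -1.5, 5.1]
opening: 0.252
grip_force: 40.0
```

Emit:
servo_tool(
  deltas="-0.5 0.19 0 0 0 0; -0.5 0.19 0 0 0 0; -0.5 0.19 0 0 0 0; -0.5 0.19 0 0 0 0",
)

```text
t: 9.8
position: [0.5868, 0.0961, 0.0927]
ee_rot: [-0.0, 0.983, -0.182, 0.001]
wrist_force: [4.0, -1.2, 4.6]
opening: 0.249
grip_force: 40.0
```

Emit:
servo_tool(
  deltas="-0.5 0.19 0 0 0 0; -0.5 0.19 0 0 0 0; -0.5 0.19 0 0 0 0; -0.5 0.19 0 0 0 0; -0.5 0.19 0 0 0 0; -0.5 0.19 0 0 0 0; -0.5 0.19 0 0 0 0; -0.5 0.19 0 0 0 0",
)

```text
t: 10.47
position: [0.5467, 0.1113, 0.0926]
ee_rot: [-0.0, 0.983, -0.182, 0.001]
wrist_force: [2.3, -0.3, 5.6]
opening: 0.249
grip_force: 40.0
```

Emit:
servo_tool(
  deltas="-0.5 0.19 0 0 0 0; -0.5 0.19 0 0 0 0; -0.5 0.19 0 0 0 0; -0.5 0.19 0 0 0 0; -0.5 0.19 0 0 0 0; -0.5 0.19 0 0 0 0; -0.5 0.19 0 0 0 0; -0.5 0.19 0 0 0 0",
)

```text
t: 11.13
position: [0.5067, 0.1265, 0.0926]
ee_rot: [-0.0, 0.983, -0.182, 0.001]
wrist_force: [2.5, -0.3, 5.2]
opening: 0.248
grip_force: 40.0
```

Emit:
servo_tool(
  deltas="-0.5 0.19 0 0 0 0; -0.5 0.19 0 0 0 0; -0.5 0.19 0 0 0 0; -0.5 0.19 0 0 0 0; -0.5 0.19 0 0 0 0; -0.4 0.15 0 0 0 0; -0.4 0.15 0 0 0 0; -0.3 0.11 0 0 0 0; -0.2 0.08 0 0 0 0; -0.1 0.04 0 0 0 0",
)

```text
t: 11.97
position: [0.4677, 0.1413, 0.0925]
ee_rot: [-0.0, 0.983, -0.182, 0.001]
wrist_force: [2.7, -0.8, 4.1]
opening: 0.25
grip_force: 40.0
```

Emit:
servo_tool(
  deltas="0 0 0 0 0 0; 0 0 0 0 0 0",
)

```text
t: 12.13
position: [0.4676, 0.1413, 0.0924]
ee_rot: [-0.0, 0.983, -0.182, 0.0]
wrist_force: [2.3, -0.2, 5.8]
opening: 0.252
grip_force: 40.0
```

```bash
python3 st.py; python3 -c "
from h import *
cv2.imwrite('pics/s2.png',eyes.camera('scene')['image'][:,:,::-1])"
```

```text
12.1333 [0.4676 0.1413 0.0924] yaw -20.93 tilt [0.06 0.01] [ 2.26 -0.16  5.84] [-0.051 -0.279  0.042] 40.00123858451843 [ 0.18 -0.11  2.13  0.    1.12  2.12]
along 0.08500970298435677 across 0.0001705606870503411
```

View pics/s2.png

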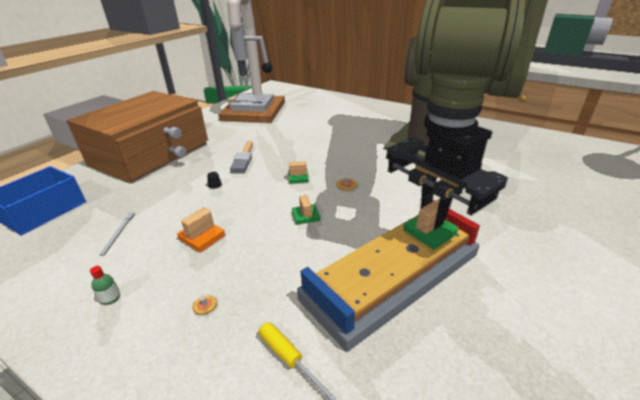

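The block is at the red end (430,230), flat on the sunken plate. I'll ease straight up to the free height, let go and withdraw.

Emit:
servo_tool(
  deltas="0 0 0.1 0 0 0; 0 0 0.2 0 0 0; 0 0 0.2 0 0 0; 0 0 0.15 0 0 0; 0 0 0.1 0 0 0; 0 0 0.05 0 0 0; 0 0 0 0 0 0; 0 0 0 0 0 0; 0 0 0 0 0 0",
)

```text
t: 12.93
position: [0.4671, 0.1411, 0.0997]
ee_rot: [0.0, 0.983, -0.182, -0.001]
wrist_force: [0.4, 1.3, 0.5]
opening: 0.251
grip_force: 40.0
```

Emit:
servo_tool(
  deltas="0 0 0 0 0 0; 0 0 0 0 0 0; 0 0 0 0 0 0; 0 0 0 0 0 0; 0 0 0 0 0 0; 0 0 0 0 0 0; 0 0 0 0 0 0; 0 0 0 0 0 0",
  claw=0.6,
)

```text
t: 13.6
position: [0.4676, 0.141, 0.1001]
ee_rot: [0.0, 0.983, -0.182, -0.0]
wrist_force: [-0.4, -0.4, -0.3]
opening: 0.596
grip_force: 0.0
```

Emit:
servo_tool(
  deltas="0 0 0.5 0 0 0; 0 0 1 0 0 0; 0 0 2 0 0 0; 0 0 2.5 0 0 0; 0 0 2.5 0 0 0; 0 0 2 0 0 0; 0 0 1 0 0 0; 0 0 0.5 0 0 0; 0 0 0 0 0 0; 0 0 0 0 0 0",
)

```text
t: 14.43
position: [0.4672, 0.141, 0.2193]
ee_rot: [0.0, 0.983, -0.182, -0.001]
wrist_force: [-0.2, -0.1, 0.3]
opening: 0.601
grip_force: 0.0
```

```bash
python3 st.py; python3 -c "
from h import *
cv2.imwrite('pics/s3.png',eyes.camera('scene')['image'][:,:,::-1])"
```

```text
14.4333 [0.4672 0.141  0.2193] yaw -20.95 tilt [-0.07 -0.01] [-0.21 -0.06  0.26] [ 0.033  0.1   -0.051] 0.0 [ 0.18 -0.24  2.01  0.    1.37  2.12]
along 0.08528276218006677 across 0.0006217678373835276
```

View pics/s3.png

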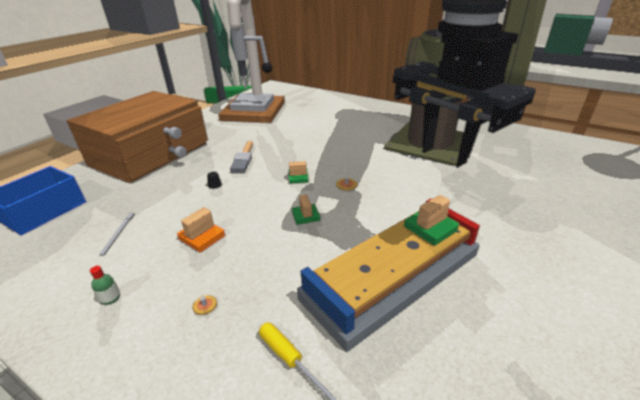

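The green block stands flat on the plate next to the red bar at (432,225). The gripper is clear, and the orange block at (201,229) hasn't moved.

```bash
python3 -c "
from h import *
print(workorder.close_job())"
```

```text
the job is handed in; nothing more can be done
None
```

The plate was grained in one unbroken stroke from the blue bar to the red at about 8 mm sink (estimated from tool height and wrist force); the green block is left standing flat by the red bar, the orange one was not moved, and the job was handed in at about 14.5 s.

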